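# Steam the corn on the countertop cooker

## Robot

A 6-joint arm with a two-finger parallel gripper is mounted at the origin on the work surface. World frame = base frame: x ahead of the robot, y to its left, z up, the work surface at z = 0. Lengths are in m, angles in rad, forces in N, time in s.
With the tool pointing down it reaches from about 0.35 to 0.775 m from the base axis. Payload 7.3 kg.
Tool frame: the origin (TCP) lies on the centre line of the jaws, within the pads' length; the fingertips stand 25 mm ahead of it and the grasp point (between the pads) lies 6 mm ahead of it (r.tips_ahead is the distance from the TCP to the fingertips, in m); z points along the fingers, y is the line along which they close (so a half turn about z gives the same grasp; the last joint's range is limited). The gripper opens to 92 mm and grips with 3 to 60 N. Pads are 19 mm wide; open, the fingers measure 130 mm over their backs; the gripper's body (75 mm by 190 mm) begins 47 mm behind the grasp point.
Start: joints at [-0.146, 0.342, 1.524, -0, 1.275, -0.146], TCP at [0.525, 0, 0.222] pointing down, gripper open.
Joint ranges: [-2.53, 2.53], [-0.77, 2.02], [0.04, 2.7], [-1, 4.14], [0.28, 2.66], [-3.11, 3.11]. Speed limits (rad/s): [2.57, 2.57, 3.14, 3.14, 3.14, 3.14].

## Interface

Orientations are given as a unit quaternion [w, x, y, z].
In Python, from rig import r gives the robot as it stands. Calls block until the motion is done:
- r.move_ptp(position, orientation): joint-space move of the TCP to a pose.
- r.move_straight(position, rot=None, feed=0.15, contact_N=None): straight line of the TCP; rot=None keeps the orientation; feed is the mean speed in m/s. With contact_N (N) it stops when the force on the tool has changed by that much, and returns True; else False.
- r.move_j(angles): joint-space move.
- r.gripper_to(opening, strength=None): opening from 0.0 (shut) to 1.0 (fully open); strength is the grip in N (None keeps the last); returns when the fingers have stopped.
- r.dwell(seconds).
- r.solve_ik(position, orientation): joint angles nearest the present ones, or None.
- r.get_obs(): the state.
- r.read_camera(name): name is "scene" or "side" or "wrist"; returns the picture (480x640x3 uint8, red, green, blue); there is no depth.
- r.get_calibration(name): a dict with "vertical_fov" (degrees; the focal length in pixels is half the picture's height over the tangent of half this angle, whatever the lens; pixels are square), "cx", "cy" (the principal point, pixels), "distortion" ([k1, k2, p1, p2, k3] as OpenCV has them; the pictures are not rectified), "extrinsics" (4x4, takes a point from camera to world coordinates); the wrist camera has in their place "tool_from_camera" (4x4, takes a point from camera to tool coordinates, whose origin is the TCP and whose axes are the flange's). Camera axes: x right, y up, looking along -z (the intrinsics and any distortion apply to the point x, -y, -z); pixel columns grow to the right and rows downward; lengths in m; the calibration is good to about 2 mm. A picture is of the moment at which its call begins: read the wrist's pose just before it. get_calibration takes no time and is no camera call.
A pose or a line that the arm cannot do raises r.PlanningError and nothing moves.
- r.hand_in(): hands the job in; it is judged then, once.
Trained networks look in the newest picture that a camera, given by its name, has taken for a name from the list of things; names that differ only in an ending like _2 or _b are one class to them, and where a whole thing is asked for, a point or a joint stands for the part that bears it (a point fixed in the world has none). Each returns a list of dicts, best first, with "conf" (0 to 1); they miss things now and then, are a little off and sometimes report something else, mostly with a low value. They report only what shows in the picture. A call takes as long as a camera call. They do not tell look-alikes from the thing itself.
- r.look_for(query, camera): "box" ([centre column, centre row, width, height] in pixels, round what is visible of it).
- r.mark_of(query, camera): "position" ([column, row] in pixels: a listed point, or the origin of a listed thing).
The state is a dict: "time_s": time; "q": joint angles; "qd": joint speeds; "joint_torque": joint torques, N m; "ee_pos": TCP position; "eef_rot": TCP orientation; "wrist_force": force on the tool from outside, world axes, zero at the start; "torque": the same for the moment, N m; "width": opening from 0.0 (shut) to 1.0 (fully open); "grip_force": force on a finger pad.
Only numpy, scipy, OpenCV 4.12 (cv2) and the standard library are available. Lean on these libraries where they do the work, as an engineer would, in place of code of your own. Each camera call takes 0.05 s, during which the arm holds its last target. There are 200 camera calls.

## Task

The cooker has been left on: first turn its green selector to off (the white ring). With it off, put all the corn from the orange board into the pot and set the lid on squarely, seated all round; then set the round black heat dial to the green line, and last turn the selector to the three dots so that it rests in that click position. Do not disturb the slicer, the oil bottle or the mug.

Things in the scene. Friction and masses are not known exactly. Their poses are not given: they have to be found in the camera images.
- cooker: White cooker, 236 mm (its x) by 340 mm (y), fixed. Origin: centre of its underside, z up, x away from the user. A round open steel pot, 204 mm across, is set in its -y end (two small black handles to +x and -x). On the +y end a dark control panel, 87 mm above the worktop, with two upright knobs 116 mm apart: the green selector nearer the user (-x), the round black heat dial beyond it (+x).
- pot_rim (a point): Centre of the pot's open mouth, at the height of its rim, 125 mm above the worktop; axes as the cooker's. The pot's mouth is 190 mm wide inside, 204 mm outside; the walls are almost straight.
- pot_floor (a point): Centre of the flat floor inside the pot, 87 mm below the rim; the floor is about 186 mm wide.
- selector_grip (a point): Grip point of the selector: on its vertical axis, 27 mm above the panel. A green bar, 50 mm long, 16 mm wide, its top 35 mm above the panel, on a black skirt disc 52 mm across and 8 mm tall. The white pointer line on the bar points along this point's x axis (z up). 84 mm clear of the pot.
- selector (a joint): Selector angle, rad, growing clockwise seen from above. A sprung detent gives five click positions 0.6 rad apart: 0 = off (white ring), 0.6, 1.2, 1.8 and 2.4 = one, two, three and four dots. Let go between two, it jumps to the nearer one and rests within 0.05 rad of it. About 0.1 N m turns it over a click. End stops at -0.12 and 2.52.
- off_mark (a point): The white ring on the panel (off), 40 mm from the selector's axis; the pointer points at it when the selector is off.
- three_dots (a point): Middle of the row of three white dots on the panel, 42 mm from the selector's axis; the pointer points at it in the three-dot position. Each row of one to four dots runs outward from the selector.
- heat_grip (a point): Grip point of the heat dial: on its vertical axis, 27 mm above the panel. The dial is a round black knob, 40 mm across, its top 35 mm above the panel, on a skirt 54 mm across and 7 mm tall. The white pointer line on its top points along this point's x axis (z up).
- heat_dial (a joint): Heat dial angle in rad, growing clockwise seen from above, without clicks; it stays where it is left (friction 0.04 N m). 0 = lowest, 3.0 = highest, at end stops; a white tick every 0.5 rad. The one green line, longer and broader than the ticks, is at 2.0.
- green_line (a point): The green line on the panel beside the heat dial, 40 mm from its axis; the dial's pointer points at it when set.
- board: Orange plastic chopping board, 230 mm by 180 mm, 10 mm thick, fixed on the worktop; origin at the centre of its underside, with a loop handle at its +x end. The corn stands on it. It lies to the left or the right of the cooker, the lid on the other side.
- lid: Round glass lid, steel rim, 208 mm across, about 0.35 kg, lying on the worktop. Origin: centre of its underside, z up. Under its flange a chamfered plug, 180 mm across and 8 mm deep, drops into the pot's mouth; seated, the flange rests on the rim and the origin is 8 mm below the rim. The glass rises to 18 mm above the origin. Black round knob on top: 36 mm across, 28 to 52 mm above the origin.
- lid_grip (a point): Grip point in the lid's knob, on the lid's axis, 42 mm above the lid's origin.
- slicer: White mandoline slicer with a green handle, 390 mm long, 105 mm wide, 30 mm tall, lying beyond the cooker. Leave it alone.
- oil: Amber oil bottle, 62 mm across, 200 mm tall, standing beyond the cooker; origin at the centre of its underside. Leave it alone.
- mug: Blue mug, 80 mm across, 90 mm tall, standing beyond the cooker, its handle away from the robot; origin at the centre of its underside. Leave it alone.
- corn1: Piece of corn on the cob, a barrel 70 mm long, 48 mm across at mid-length and 41 mm at its flat ends, 90 g, standing on one end on the board; origin at its centre, z along its length. Two to four pieces are present.
- corn2: Piece of corn on the cob, a barrel 70 mm long, 48 mm across at mid-length and 41 mm at its flat ends, 90 g, standing on one end on the board; origin at its centre, z along its length. Two to four pieces are present.
- corn3: Piece of corn on the cob, a barrel 70 mm long, 48 mm across at mid-length and 41 mm at its flat ends, 90 g, standing on one end on the board; origin at its centre, z along its length. Two to four pieces are present.
- corn4: Piece of corn on the cob, a barrel 70 mm long, 48 mm across at mid-length and 41 mm at its flat ends, 90 g, standing on one end on the board; origin at its centre, z along its length. Two to four pieces are present.
Things that resemble listed ones, but are neither listed nor needed, are in the scene too. Leave any pink or turquoise look-alike of the corn2 alone.

How it is judged:
By the outcome, as a careful person would: the job done as asked, in the order asked, and still so for the second after the job is handed in, with the robot touching nothing.
Of corn1, corn2, corn3, corn4 only 2 to 4 are there at a start; the rules pass over those that are not, and their reading is None.
At some moment in a run one of corn1, corn2, corn3, corn4, lid may be knocked a few centimetres aside while the robot is not near it.
Once in a run the grip may slacken for a moment while it holds something.
It also fails if it takes over 210 s, if anything falls off the work surface, if the arm or the gripper's body presses on something with over 40 N, if the wrist force passes 120 N, or if a joint passes its speed limit or range.

## Working session

There is one attempt and no reset: what is moved stays moved. The work goes in short steps, each a Python script; the robot and the scene stay as the last script left them, time stands still between calls to the robot, and variables do not carry over. Pictures are saved under pics/ and viewed, at most 14 in all, crops included, and the job is handed in when it is done.

```bash
ls; mkdir -p pics
cat > h.py <<'E'
import numpy as np, cv2
from rig import r
from scipy.spatial.transform import Rotation as R
def quat(Rm):
    x=R.from_matrix(Rm).as_quat(); return [x[3],x[0],x[1],x[2]]
def down(yaw):
    # tool z down; tool y axis (closing) along world angle yaw
    y=np.array([np.cos(yaw),np.sin(yaw),0]); z=np.array([0,0,-1.]); x=np.cross(y,z)
    return quat(np.stack([x,y,z],1))
def cam(name,obs=None):
    c=r.get_calibration(name)
    if 'extrinsics' in c: T=np.array(c['extrinsics'])
    else:
        o=obs or r.get_obs(); q=o['eef_rot']; W=np.eye(4)
        W[:3,:3]=R.from_quat([q[1],q[2],q[3],q[0]]).as_matrix(); W[:3,3]=o['ee_pos']
        T=W@np.array(c['tool_from_camera'])
    f=240/np.tan(np.radians(c['vertical_fov'])/2)
    K=np.array([[f,0,c['cx']],[0,f,c['cy']],[0,0,1.]])
    return K,np.array(c['distortion'],float),T
def ray(px,C):
    K,D,T=C
    p=cv2.undistortPoints(np.array([[px]],float),K,D)[0,0]
    d=T[:3,:3]@np.array([p[0],-p[1],-1.]); return T[:3,3],d
def at_z(px,C,z):
    o,d=ray(px,C); return o+d*(z-o[2])/d[2]
def proj(P,C):
    K,D,T=C
    P=np.atleast_2d(P); c=(P-T[:3,3])@T[:3,:3]; c=c*[1,-1,-1]
    return cv2.projectPoints(c.reshape(-1,1,3),np.zeros(3),np.zeros(3),K,D)[0][:,0]
def snap(name,fn=None):
    C=cam(name); im=r.read_camera(name)
    if fn: cv2.imwrite('pics/'+fn,im[:,:,::-1])
    return im,C
E
python3 - <<'E'
from h import *
np.set_printoptions(precision=3,suppress=True)
for n in ['scene','side','wrist']:
    im,C=snap(n,n+'0.png'); print(n,C[0][0,0],C[2][:3,3],C[2][:3,2])
    for q,z in [('pot_rim',.125),('selector_grip',.114),('heat_grip',.114),('off_mark',.087),('three_dots',.087),('green_line',.087),('lid_grip',.042),('lid',0),('corn1',.045),('board',0),('mug',0),('oil',0)]:
        for m in r.mark_of(q,n)[:6]: 
            if m['conf']>.3: print(q,np.round(m['position']),round(m['conf'],2),at_z(m['position'],C,z))
E
```

```text
pics
scene 487.4258623489321 [ 1.037 -0.676  1.178] [ 0.324 -0.475  0.818]
pot_rim [281. 229.] 0.81 [ 0.532 -0.088  0.125]
selector_grip [308. 189.] 0.45 [0.502 0.076 0.114]
heat_grip [340. 203.] 0.66 [0.607 0.084 0.114]
off_mark [320. 188.] 0.91 [0.517 0.119 0.087]
three_dots [311. 203.] 0.68 [0.529 0.057 0.087]
green_line [310. 203.] 0.64 [0.525 0.057 0.087]
green_line [349. 224.] 0.59 [0.659 0.055 0.087]
lid_grip [359. 154.] 0.67 [0.517 0.343 0.042]
lid_grip [232. 312.] 0.46 [ 0.547 -0.325  0.042]
lid [287. 354.] 0.74 [ 0.719 -0.325  0.   ]
lid [356. 162.] 0.56 [0.509 0.349 0.   ]
corn1 [233. 310.] 0.8 [ 0.547 -0.321  0.045]
corn1 [212. 289.] 0.68 [ 0.459 -0.306  0.045]
corn1 [188. 311.] 0.67 [ 0.455 -0.391  0.045]
corn1 [187. 383.] 0.66 [ 0.58  -0.532  0.045]
corn1 [155. 370.] 0.65 [ 0.495 -0.552  0.045]
corn1 [204. 335.] 0.64 [ 0.533 -0.417  0.045]
board [211. 319.] 0.78 [ 0.496 -0.362  0.   ]
mug [409. 198.] 0.87 [0.727 0.309 0.   ]
mug [281. 227.] 0.71 [ 0.467 -0.012  0.   ]
oil [288. 356.] 0.57 [ 0.725 -0.327  0.   ]
side 550.8183834855932 [-0.11  -0.938  1.168] [-0.46  -0.56
[... 621 characters left out ...]
orn1 [395. 352.] 0.67 [ 0.533 -0.423  0.045]
corn1 [343. 337.] 0.64 [ 0.461 -0.309  0.045]
board [368. 352.] 0.8 [ 0.502 -0.359  0.   ]
mug [285. 191.] 0.65 [0.723 0.315 0.   ]
mug [300. 214.] 0.39 [0.692 0.188 0.   ]
oil [418. 306.] 0.89 [ 0.714 -0.33   0.   ]
wrist 356.40414966283936 [0.524 0.072 0.384] [0.    0.27  0.963]
pot_rim [341. 336.] 0.89 [ 0.539 -0.085  0.125]
selector_grip [287. 115.] 0.95 [0.498 0.088 0.114]
heat_grip [442. 134.] 0.79 [0.612 0.075 0.114]
off_mark [315.  66.] 0.97 [0.518 0.126 0.087]
three_dots [330. 150.] 0.98 [0.53  0.062 0.087]
green_line [468. 165.] 0.7 [0.645 0.051 0.087]
corn1 [446. 136.] 0.46 [0.638 0.074 0.045]
oil [464. 441.] 0.73 [ 0.721 -0.332  0.   ]
```

View pics/scene0.png

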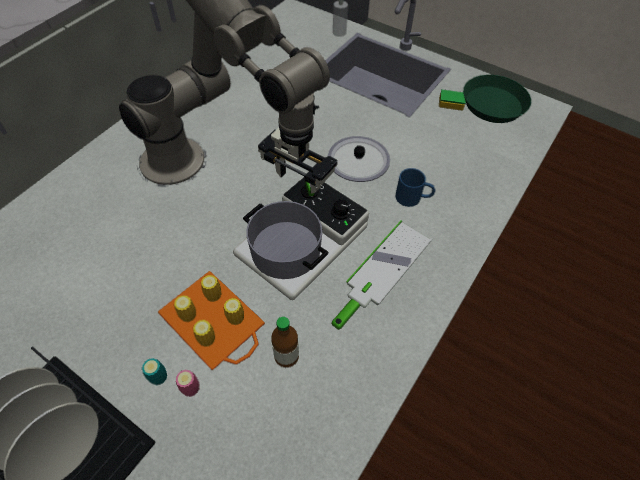

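View pics/side0.png

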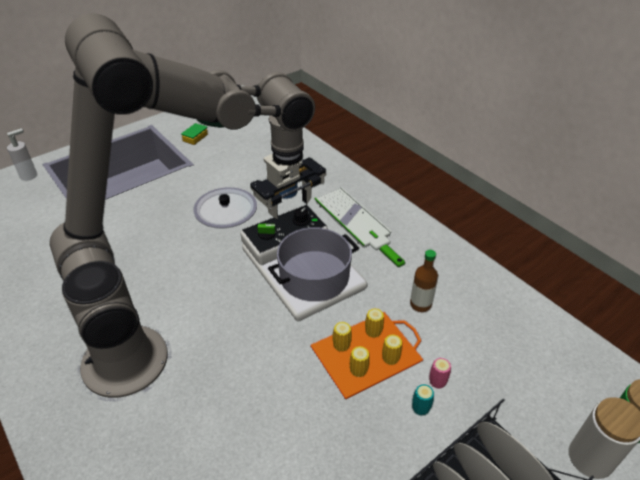

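View pics/wrist0.png

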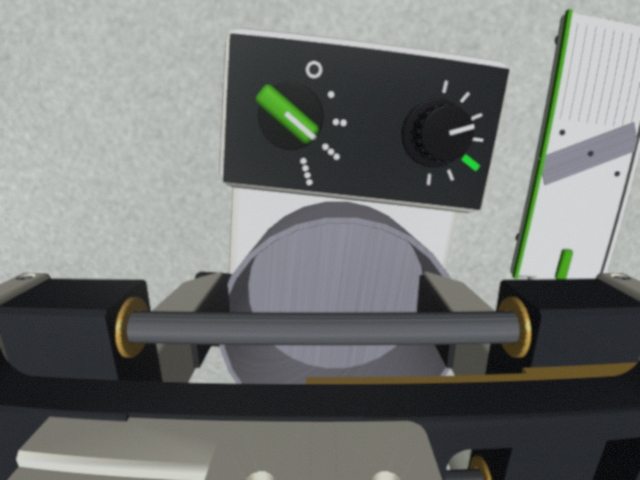

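The scene view shows four yellow corn pieces on the orange board at about (211,288), (185,307), (233,310) and (204,332). The turquoise (153,371) and pink (187,382) look-alikes lie off the board, and the lid is at (359,157). In the wrist view the selector bar is at (288,115) with its pointer toward the three dots (330,152). The ring is at (315,68), the dial at (440,132) and the green line at (470,162). Next I'll refine the knobs from a nearer vertical view.

```bash
cat >> h.py <<'E'
np.set_printoptions(precision=4,suppress=True)
def bar(im,C):
    "green selector bar: centre (xy at top) and long-axis angle"
    hsv=cv2.cvtColor(im,cv2.COLOR_RGB2HSV)
    m=cv2.inRange(hsv,(40,90,60),(80,255,255))
    n,l,s,c=cv2.connectedComponentsWithStats(m)
    out=[]
    for i in range(1,n):
        if s[i,4]<150: continue
        ys,xs=np.nonzero(l==i)
        P=np.array([at_z(p,C,.120)[:2] for p in cv2.convexHull(np.stack([xs,ys],1).astype(np.int32))[:,0]])
        (cx,cy),(w,h),a=cv2.minAreaRect((P*1000).astype(np.float32))
        a=np.radians(a if w>h else a+90)
        out.append((cx/1000,cy/1000,w,h,np.degrees(a)))
    return out
def marks(cam_,items,C):
    for q,z in items:
        for m in r.mark_of(q,cam_)[:2]:
            if m['conf']>.3: print(q,np.round(m['position']),round(m['conf'],2),at_z(m['position'],C,z))
E
python3 - <<'E'
from h import *
K=[('pot_rim',.125),('selector_grip',.114),('heat_grip',.114),('off_mark',.087),('three_dots',.087),('green_line',.087)]
q=r.get_obs()['eef_rot']; print(q,r.get_obs()['time_s'])
for i,p in enumerate([[.54,.035,.222],[.52,.02,.17]]):
    r.move_straight(p); r.dwell(.2)
    im,C=snap('wrist',f'k{i}.png'); print(C[2][:3,3]); marks('wrist',K,C); print(bar(im,C))
for yaw in np.radians([51,154,-129,-26]):
    print(yaw,r.solve_ik([.498,.088,.125],down(yaw)))
E
```

```text
[0.     0.7071 0.7071 0.    ] 1.95
[0.5389 0.1066 0.3833]
pot_rim [326. 372.] 0.65 [ 0.5412 -0.0856  0.125 ]
selector_grip [269. 161.] 0.89 [0.4985 0.0891 0.114 ]
off_mark [296. 115.] 0.9 [0.5176 0.1237 0.087 ]
three_dots [312. 194.] 0.91 [0.5301 0.0605 0.087 ]
green_line [450. 204.] 0.94 [0.6466 0.0522 0.087 ]
[(0.6924017944335937, 0.08356451416015626, 176.1409149169922, 4.887781143188477, np.float64(85.499755859375)), (0.49931973266601565, 0.0894240493774414, 18.681509017944336, 49.84615707397461, np.float64(139.02516174316406)), (0.6345191040039062, 0.05865144348144531, 7.197118759155273, 16.48972511291504, np.float64(145.30578231811523))]
[0.5195 0.0924 0.3323]
selector_grip [285. 142.] 0.6 [0.4976 0.0897 0.114 ]
heat_grip [473. 166.] 0.71 [0.6122 0.0758 0.114 ]
off_mark [316.  86.] 0.81 [0.516  0.1244 0.087 ]
three_dots [339. 182.] 0.97 [0.5311 0.0626 0.087 ]
green_line [498. 195.] 0.74 [0.6439 0.0538 0.087 ]
green_line [338. 333.] 0.56 [ 0.532  -0.0543  0.087 ]
[(0.6775052490234375, 0.08325698852539062, 160.45570373535156, 5.273443698883057, np.float64(85.55738830566406)), (0.4989830627441406, 0.08875421142578124, 17.414758682250977, 49.693084716796875, np.float64(139.49190139770508)), (0.6302487182617188, 0.057434989929199216, 6.834800720214844, 13.797650337219238, np.float64(144.32914352416992))]
0.8901179185171081 [ 0.0232  0.41    1.7158 -0.      1.0158 -0.8669]
2.6878070480712677 [ 0.0232  0.41    1.7158 -0.      1.0158 -2.6646]
-2.251474735072685 [ 0.0232  0.41    1.7158 -0.      1.0158  2.2747]
-0.4537856055185257 [ 0.0232  0.41    1.7158 -0.      1.0158  0.477 ]
```

View pics/k0.png

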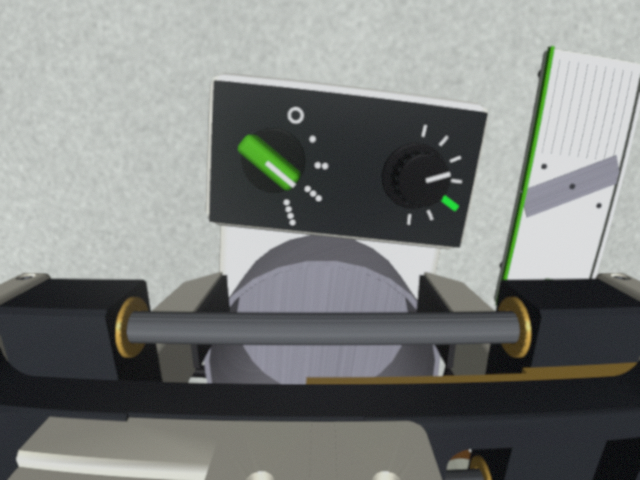

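The selector axis is (0.4985, 0.089) and its pointer is at -40.5°, which is the three-dot position. To reach off it must turn 1.8 rad counter-clockwise.

```bash
cat >> h.py <<'E'
def turn_knob(xy,yaw,dccw,opn,z=.125,N=25,wide=.75):
    "grip a knob with closing dir yaw, turn it dccw (rad, ccw from above), release, rise"
    r.gripper_to(opn); 
    r.move_ptp([*xy,.20],down(yaw)); 
    r.move_straight([*xy,z],feed=.12); f0=np.array(r.get_obs()['wrist_force'])
    r.gripper_to(0,N); o=r.get_obs(); print('grip',o['width']*92,o['grip_force'],np.array(o['wrist_force'])-f0)
    q=np.array(o['q']); n=max(1,int(np.ceil(abs(dccw)/.35)))
    for i in range(n):
        q[5]-=dccw/n; r.move_j(list(q))
    r.dwell(.2); o=r.get_obs(); print('turned',o['width']*92,o['grip_force'],np.array(o['wrist_force'])-f0,np.array(o['torque']),o['ee_pos'])
    r.gripper_to(opn); r.move_straight([*xy,.20],feed=.12); print('t',r.get_obs()['time_s'])
def look_panel(fn):
    r.move_ptp([.53,.025,.20],down(0)); r.dwell(.2); im,C=snap('wrist',fn); print(bar(im,C)[1:]); return im,C
E
python3 - <<'E'
from h import *
turn_knob([.4985,.089],np.radians(-130.5),1.83,.5)
look_panel('off.png')
E
```

```text
grip 0.28455677749104247 0.0 [ 1.3208  1.063  -0.3072]
turned 0.4134024257895988 0.0 [1.1468 1.7538 1.0182] [-0.0058  0.0655  0.0155] [0.4985 0.089  0.125 ]
t 12.7917
[(0.49920169067382814, 0.0890845947265625, 18.188949584960938, 49.7318229675293, np.float64(139.6173095703125)), (0.6325955200195312, 0.05791679763793945, 7.025887966156006, 15.266053199768066, np.float64(144.80763626098633)), (0.7170156860351562, -0.01666619110107422, 25.329633712768555, 9.320160865783691, np.float64(86.08702087402344))]
```

View pics/off.png

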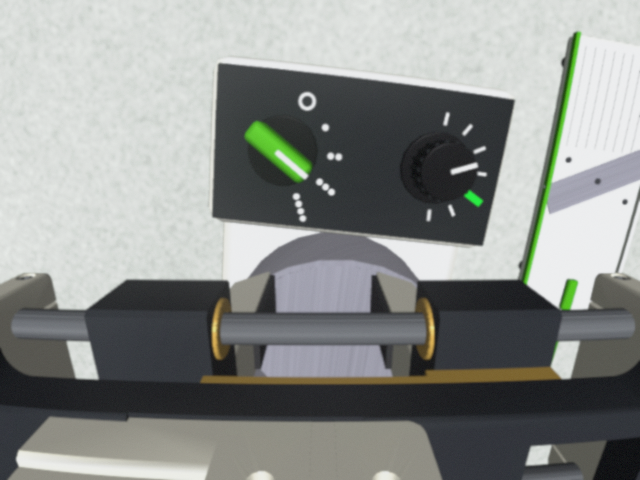

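The picture shows the selector unmoved: its bar is at (278,150), still pointing at the three dots. The fingers shut on nothing, so I'll check the tool length and triangulate the heights.

Run:
```python
from h import *
print(r.tips_ahead)
Q=['selector_grip','heat_grip','pot_rim','off_mark','three_dots']
obs={q:[] for q in Q}
def add(n):
    im,C=snap(n)
    for q in Q:
        m=r.mark_of(q,n)
        if m and m[0]['conf']>.4: obs[q].append(ray(m[0]['position'],C)+(n,))
for n in ['scene','side','wrist']: add(n)
r.move_straight([.53,.03,.32]); r.dwell(.2); add('wrist')
r.move_straight([.53,-.06,.25]); r.dwell(.2); add('wrist')
for q in Q:
    A=np.zeros((3,3));b=np.zeros(3)
    for o,d,n in obs[q]:
        d=d/np.linalg.norm(d);M=np.eye(3)-np.outer(d,d);A+=M;b+=M@o
    p=np.linalg.solve(A,b); print(q,p,[(n,np.round(1000*np.linalg.norm(np.cross(p-o,d/np.linalg.norm(d))),1)) for o,d,n in obs[q]])
```

```text
0.025
selector_grip [0.4986 0.0886 0.1197] [('scene', np.float64(8.1)), ('side', np.float64(3.1)), ('wrist', np.float64(1.9)), ('wrist', np.float64(3.1)), ('wrist', np.float64(1.1))]
heat_grip [0.6094 0.075  0.1196] [('scene', np.float64(6.7)), ('side', np.float64(5.9)), ('wrist', np.float64(1.8)), ('wrist', np.float64(0.4)), ('wrist', np.float64(2.8))]
pot_rim [ 0.5376 -0.0824  0.1267] [('scene', np.float64(2.0)), ('side', np.float64(7.5)), ('wrist', np.float64(1.3)), ('wrist', np.float64(4.1)), ('wrist', np.float64(3.5))]
off_mark [0.5214 0.1058 0.0987] [('scene', np.float64(4.9)), ('side', np.float64(8.0)), ('wrist', np.float64(16.1)), ('wrist', np.float64(21.8)), ('wrist', np.float64(47.8))]
three_dots [ 0.5089 -0.0149  0.0483] [('scene', np.float64(294.2)), ('side', np.float64(82.9)), ('wrist', np.float64(74.3)), ('wrist', np.float64(74.9)), ('wrist', np.float64(83.6))]
```

Run:
```python
from h import *
xy=[.4985,.089]
r.gripper_to(.5); r.move_ptp([*xy,.20],down(np.radians(-130.5))); print(r.move_straight([*xy,.125],feed=.1,contact_N=8)); o=r.get_obs(); print(o['ee_pos'],o['eef_rot'],o['width'],o['wrist_force'])
def crop():
    t=[]
    for n in ['scene','side']:
        im,C=snap(n); u,v=proj([.4985,.089,.12],C)[0].astype(int)
        t.append(cv2.resize(im[v-50:v+50,u-60:u+60],(390,290),interpolation=2))
    im,C=snap('wrist'); print(proj([.4985,.089,.12],C))
    return np.hstack(t)
a=crop(); r.gripper_to(0,25); o=r.get_obs(); print(o['width'],o['grip_force'],o['wrist_force']); b=crop()
cv2.imwrite('pics/c1.png',np.vstack([a,b])[:,:,::-1])
```

```text
False
[0.4989 0.089  0.1255] [-0.0002  0.9382 -0.3461  0.0005] 0.5009574646220238 [ 0.7888  0.7606 -1.3462]
[[321.6761 285.3267]]
0.008696535704701632 0.0 [-0.2919  0.3597  0.2504]
[[320.9618 285.2801]]
```

View pics/c1.png

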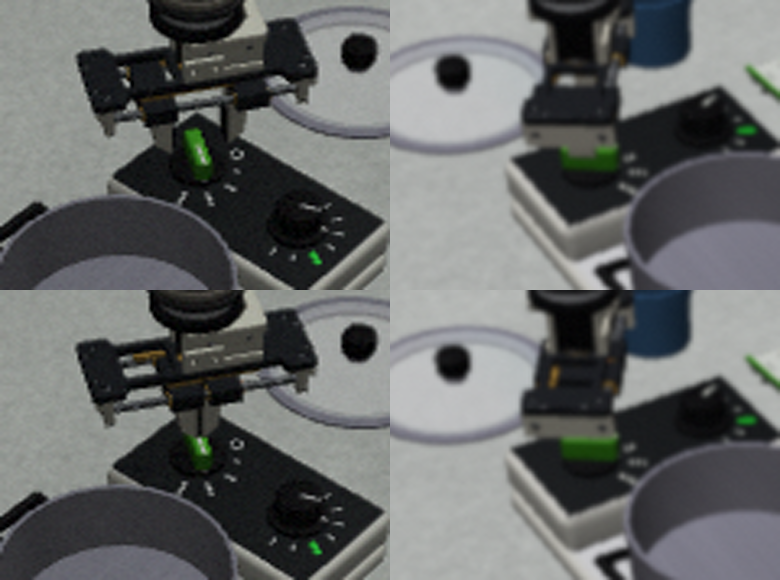

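The crops show the tips at about the height of the bar's top, so they closed above it, roughly 20 mm higher than the stated tool length implies. I'll measure the tool length by touching bare worktop.

Run:
```python
from h import *
xy=[.4985,.089]
r.move_straight([*xy,.20]); 
r.move_ptp([.38,.16,.12],down(0)); r.move_straight([.38,.16,.06]); r.dwell(.2)
c=r.move_straight([.38,.16,.004],feed=.03,contact_N=5); o=r.get_obs(); print(c,o['ee_pos'],o['wrist_force'],o['width'])
r.move_straight([.38,.16,.12])
r.gripper_to(.5); r.move_straight([.38,.16,.06]); r.dwell(.2)
c=r.move_straight([.38,.16,.004],feed=.03,contact_N=5); o=r.get_obs(); print(c,o['ee_pos'],o['wrist_force'],o['width'])
r.move_straight([.38,.16,.12])
```

```text
True [0.38  0.16  0.014] [-1.4529 -0.4763  5.6092] 0.002460860270750251
True [0.38   0.16   0.0141] [-2.2611  0.8928  5.7963] 0.4990910348957906
```

Run:
```python
from h import *
r.gripper_to(0)
for xy,yaw,zl in [([.4985,.089],-40.5,.11),([.552,.075],84,.09)]:
    r.move_ptp([*xy,.19],down(np.radians(yaw))); r.move_straight([*xy,.155]); r.dwell(.2)
    c=r.move_straight([*xy,zl],feed=.03,contact_N=4); o=r.get_obs(); print(c,o['ee_pos'],o['wrist_force'],o['width'])
    r.move_straight([*xy,.19])
```

```text
True [0.4984 0.089  0.1177] [-0.1397  0.3756  5.7884] 0.0023708257884716265
False [0.5521 0.075  0.0901] [-0.0222 -1.174  -0.5088] 0.0033074097985308403
```

Contact came at a TCP height of 0.118 on the bar, against an expected 0.147. I'll check the reported arm pose against the fixed cameras, using the pictures I already have.

Run:
```python
from h import *
t=[]
for n in ['scene','side']:
    im=cv2.imread(f'pics/{n}0.png'); C=cam(n)
    u,v=proj([.525,0,.2],C)[0].astype(int)
    S=4; c=cv2.resize(im[v-60:v+60,u-48:u+48],None,fx=S,fy=S,interpolation=cv2.INTER_CUBIC)
    for P,col in [([.525,0,.222],(0,0,255)),([.571,0,.197],(0,255,255)),([.479,0,.197],(0,255,255)),([.59,0,.197],(255,255,0)),([.46,0,.197],(255,255,0))]:
        a=(proj(P,C)[0]-[u-48,v-60])*S; cv2.circle(c,tuple(int(k) for k in a),3,col,-1)
    t.append(c)
    # independent panel features
cv2.imwrite('pics/tip.png',np.hstack(t))
```

```text
(no output)
```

View pics/tip.png

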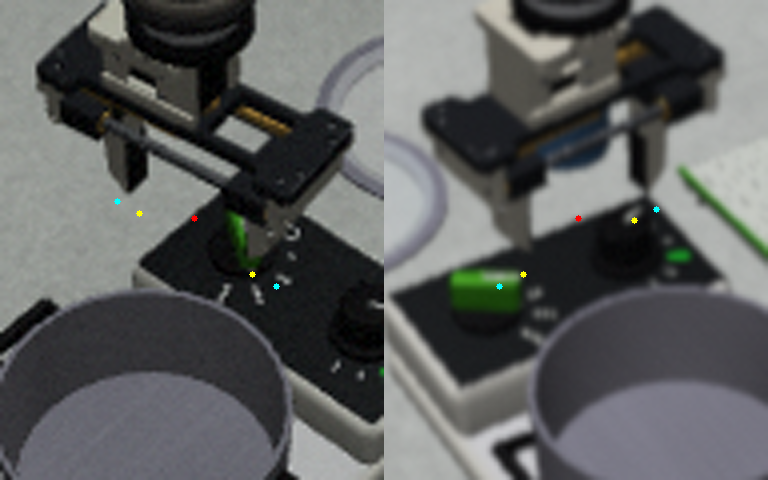

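Run:
```python
from h import *
r.gripper_to(0); rows=[]
for yaw in [0,-np.pi/2]:
    r.move_ptp([.46,.03,.28],down(yaw)); r.dwell(.3); print(r.get_obs()['ee_pos'],r.get_obs()['eef_rot'],r.get_obs()['q']); t=[]
    for n in ['scene','side']:
        im,C=snap(n); im=im[:,:,::-1]; u,v=proj([.46,.03,.27],C)[0].astype(int); S=5
        c=cv2.resize(im[v-30:v+30,u-40:u+40],None,fx=S,fy=S,interpolation=cv2.INTER_CUBIC)
        a=(proj([.46,.03,.255],C)[0]-[u-40,v-30])*S; cv2.circle(c,tuple(int(k) for k in a),3,(0,0,255),-1)
        t.append(c)
        J=(proj(np.array([.46,.03,.255])+.01*np.eye(3),C)-proj([.46,.03,.255],C))*S; print(n,J)
    rows.append(np.hstack(t))
cv2.imwrite('pics/tip2.png',np.vstack(rows))
```

```text
[0.4601 0.03   0.2798] [-0.0002  0.707   0.7072 -0.0001] [-0.1013  0.1812  1.5827  0.      1.3782 -0.1016]
scene [[ 15.3177   7.8873]
 [ 11.3646 -11.2072]
 [ -0.8305 -13.6119]]
side [[ 15.9512  -7.4789]
 [-10.6419  -9.5585]
 [ -1.3387 -14.9321]]
[0.46 0.03 0.28] [-0.      1.      0.0001 -0.    ] [-0.1014  0.1806  1.5828  0.      1.3782  1.4692]
scene [[ 15.3177   7.8873]
 [ 11.3646 -11.2072]
 [ -0.8305 -13.6119]]
side [[ 15.9512  -7.4789]
 [-10.6419  -9.5585]
 [ -1.3387 -14.9321]]
```

View pics/tip2.png

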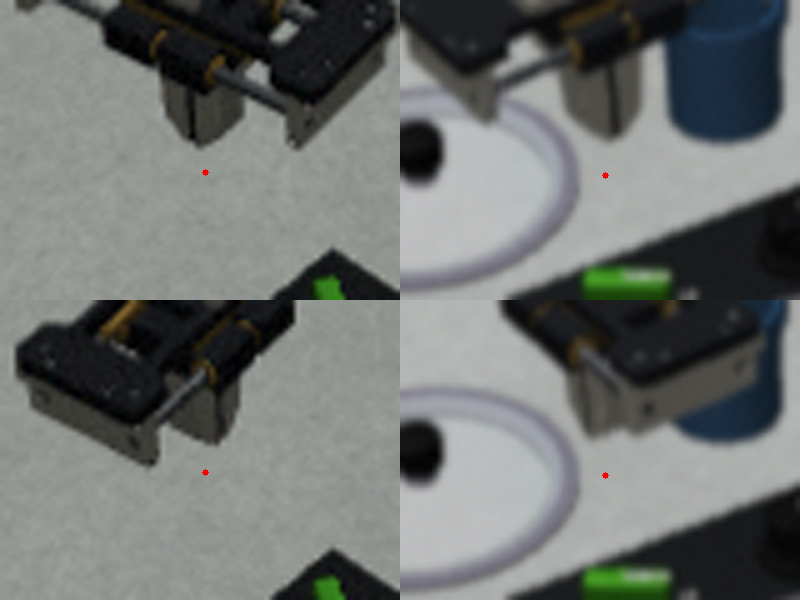

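The body of the gripper must have hit the cooker's edge in the worktop touch. The other evidence agrees that the real fingertips are about 4 mm *behind* the reported TCP: the bar contact at 0.1177, no panel contact at 0.090, and both camera views. I'll use tip height = TCP z + 0.004 from here and retry the selector.

```bash
cat >> h.py <<'E'
def tz(h): return h-.004   # TCP z that puts the fingertips at height h
E
python3 - <<'E'
from h import *
turn_knob([.4985,.089],np.radians(-130.5),1.83,.5,z=tz(.100))
look_panel('off2.png')
E
```

```text
grip 15.676191952387935 25.000345408916473 [ 1.8816  1.815  -0.5553]
turned 15.859516293098293 25.005070567131042 [ 0.2328 -8.0032 -0.3495] [-1.4445  0.0266 -0.1261] [0.4991 0.0881 0.0962]
t 51.9
[(0.4989478149414063, 0.08835269165039063, 49.8186149597168, 17.34787368774414, np.float64(62.54425430297851)), (0.6326248779296875, 0.05794071960449219, 7.118135452270508, 15.244119644165039, np.float64(144.46522903442383)), (0.7169716796875, -0.016636695861816406, 25.338315963745117, 9.307753562927246, np.float64(85.99783325195312))]
```

View pics/off2.png

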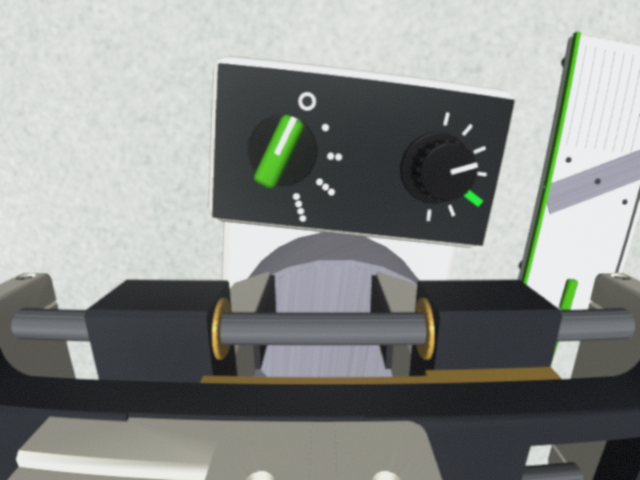

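The selector now points at the ring (bar angle 62.5°, as expected). Next I'll locate the corn from above.

```bash
cat >> h.py <<'E'
POT=np.array([.538,-.085])
def corns(names,zref=.045):
    "yellow corn positions per camera"
    res={}
    for n in names:
        im,C=snap(n); hsv=cv2.cvtColor(im,cv2.COLOR_RGB2HSV); L=[]
        for m in r.mark_of('corn1',n):
            if m['conf']<.3: continue
            u,v=np.round(m['position']).astype(int)
            if not(6<=u<634 and 6<=v<474): continue
            p=hsv[v-5:v+6,u-5:u+6].reshape(-1,3)
            frac=np.mean((p[:,0]>15)&(p[:,0]<36)&(p[:,1]>70))
            P=at_z(m['position'],C,zref)
            if frac>.4 and all(np.linalg.norm(P[:2]-k[:2])>.03 for k in L): L.append(np.array([P[0],P[1],m['conf'],frac]))
        res[n]=np.array(L)
    return res
def best_yaw(c,others,half=.042):
    best=None
    for a in np.radians(np.arange(0,180,5)):
        d=np.array([np.cos(a),np.sin(a)]); s=1
        for o in others:
            for sg in (-1,1): s=min(s,np.linalg.norm(o-(c+sg*half*d)))
        if best is None or s>best[0]+1e-4: best=(s,a)
    return best
E
python3 - <<'E'
from h import *
r.gripper_to(.72); r.move_ptp([.50,-.43,.26],down(0)); r.dwell(.2)
R_=corns(['wrist','scene','side']); 
for k in R_: print(k); print(R_[k])
im,C=snap('wrist','board.png'); im,C=snap('wrist')
w=R_['wrist'][:,:2]
for i,c in enumerate(w):
    s,a=best_yaw(c,[o for j,o in enumerate(w) if j!=i]); print(c,s,np.degrees(a))
E
```

```text
wrist
[[ 0.4436 -0.3928  0.82    0.4132]
 [ 0.5483 -0.3231  0.62    0.5702]
 [ 0.5244 -0.4174  0.57    0.7025]]
scene
[[ 0.5546 -0.3263  0.9     0.843 ]
 [ 0.3288 -0.2352  0.89    0.9917]
 [ 0.5353 -0.4233  0.87    0.9752]
 [ 0.4448 -0.3798  0.78    0.7603]]
side
[[ 0.3114 -0.2376  0.95    1.    ]
 [ 0.4407 -0.3968  0.93    1.    ]
 [ 0.5509 -0.3244  0.72    1.    ]
 [ 0.5342 -0.4176  0.67    0.9669]]
[ 0.4436 -0.3928] 0.09303514691694514 75.0
[ 0.5483 -0.3231] 0.10297161717726347 165.0
[ 0.5244 -0.4174] 0.06785203920912364 40.0
```

View pics/board.png

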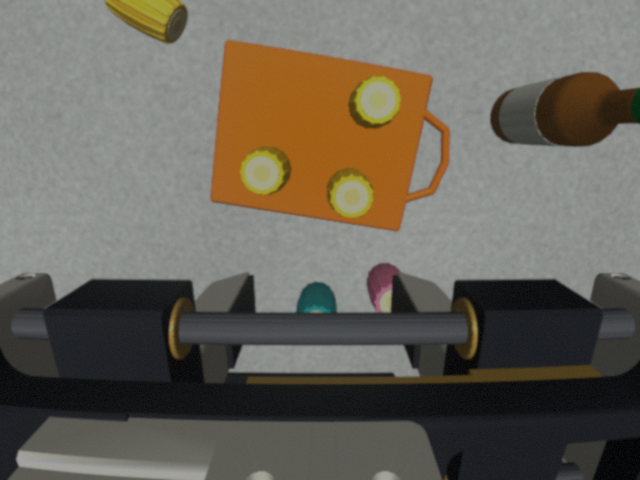

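The wrist view shows three pieces standing, at (378,100), (265,172) and (350,192). The fourth has been knocked off the board and lies on its side at (148,15), near (0.32, -0.24). I'll put the standing ones in first.

```bash
cat >> h.py <<'E'
def ynear(yaw,ref): 
    "yaw mod pi nearest ref"
    return yaw+np.pi*np.round((ref-yaw)/np.pi)
def pick_place(c,yaw,ztip,slot_xy,pyaw,ptip,N=30,rel=.66,opn=.72):
    r.gripper_to(opn); yaw=ynear(yaw,0); pyaw=ynear(pyaw,yaw)
    r.move_ptp([*c,.17],down(yaw)); 
    if r.move_straight([*c,tz(ztip)],feed=.2,contact_N=12): print('contact on descent',r.get_obs()['ee_pos'])
    r.gripper_to(0,N); o=r.get_obs(); print('grip mm',o['width']*92,o['grip_force'])
    r.move_straight([*c,.20],feed=.25); o=r.get_obs(); print('lift mm',o['width']*92,o['grip_force'])
    if o['grip_force']<5: print('LOST'); return False
    r.move_ptp([*slot_xy,.20],down(pyaw)); o=r.get_obs(); print('over mm',o['width']*92,o['grip_force'])
    if r.move_straight([*slot_xy,tz(ptip)],feed=.12,contact_N=12): print('contact at place',r.get_obs()['ee_pos'])
    r.gripper_to(rel); r.move_straight([*slot_xy,.20],feed=.25); print('t',r.get_obs()['time_s']); return True
def slot(deg,rad): a=np.radians(deg); return POT+rad*np.array([np.cos(a),np.sin(a)])
E
python3 - <<'E'
from h import *
pick_place([.443,-.392],np.radians(75),.040,slot(165,.060),np.radians(165+90),.072)
E
```

```text
grip mm 47.38943787115335 30.00144688412547
lift mm 47.51989500456681 29.999780897051096
over mm 47.38307588408001 29.999440452083945
t 62.75
```

Run:
```python
from h import *
def loc(near):
    R_=corns(['scene','side']); P=[p[:2] for k in R_ for p in R_[k] if np.linalg.norm(p[:2]-near)<.03]; print(len(P),P); return np.mean(P+[np.array(near)],0)
c=loc([.5483,-.3231]); 
if pick_place(c,np.radians(165),.040,slot(15,.060),np.radians(105),.072):
    c=loc([.527,-.4185]); pick_place(c,np.radians(40),.040,slot(90,.060),np.radians(180),.072)
r.move_ptp([.40,-.33,.26],down(0)); r.dwell(.2); im,C=snap('wrist','fallen.png')
hsv=cv2.cvtColor(im,cv2.COLOR_RGB2HSV); m=cv2.inRange(hsv,(18,90,60),(36,255,255)); n,l,s,_=cv2.connectedComponentsWithStats(m)
for i in range(1,n):
    if s[i,4]>600:
        ys,xs=np.nonzero(l==i); h=cv2.convexHull(np.stack([xs,ys],1).astype(np.int32))[:,0]
        P=np.array([at_z(p,C,.024)[:2] for p in h]); print(s[i],cv2.minAreaRect((P*1000).astype(np.float32)))
```

```text
2 [array([ 0.5513, -0.3171]), array([ 0.5515, -0.3211])]
grip mm 46.969062413952116 30.0026519918174
lift mm 47.20058702635364 29.999424564448418
over mm 47.3300838763804 29.999445596477017
t 70.2333
2 [array([ 0.5238, -0.4242]), array([ 0.5273, -0.4198])]
grip mm 47.10947242265642 29.983970813336782
lift mm 47.18382513062646 29.98315101125627
over mm 47.2942221944912 29.98333434770757
t 78.9333
[ 208   72   76   68 3068] ((315.3035583496094, -222.59747314453125), (47.44208908081055, 75.678955078125), 59.53500747680664)
[ 235  366  356   18 2945] ((527.0074462890625, -560.9419555664062), (488.4593505859375, 20.03097915649414), 0.11764005571603775)
```

View pics/fallen.png

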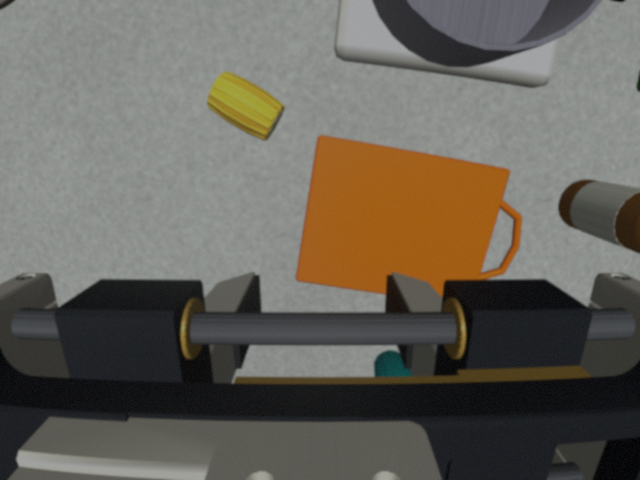

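The picture shows the board empty and the fallen piece lying at (245,106), i.e. world (0.315, -0.223), with its axis at -30°. I'll grip it across its axis.

Run:
```python
from h import *
print(pick_place([.315,-.2225],np.radians(59.5),.011,slot(-90,.040),np.radians(90),.064,rel=.62))
o=r.get_obs(); 
r.move_ptp([.538,-.19,.26],down(0)); r.dwell(.2); snap('wrist','pot.png')
for n in ['scene','side','wrist']:
    im,C=snap(n); marks(n,[('pot_rim',.125),('lid_grip',.042),('lid',0)],C)
```

```text
grip mm 47.36948309392523 30.00114750502007
lift mm 47.24349758417597 29.999486118995264
over mm 47.3828699274986 29.999308700332676
t 87.55
True
pot_rim [320. 186.] 0.42 [0.5321 0.0971 0.125 ]
lid_grip [356. 152.] 0.68 [0.5045 0.3465 0.042 ]
lid [359. 161.] 0.8 [0.5141 0.3553 0.    ]
pot_rim [314. 250.] 0.71 [ 0.5447 -0.0802  0.125 ]
lid_grip [227. 201.] 0.84 [0.5139 0.3418 0.042 ]
lid_grip [302. 252.] 0.74 [0.5638 0.0032 0.042 ]
lid [224. 209.] 0.59 [0.5099 0.3602 0.    ]
pot_rim [326.  92.] 0.8 [ 0.5392 -0.0836  0.125 ]
pot_rim [551.  34.] 0.47 [ 0.7163 -0.0357  0.125 ]
```

View pics/pot.png

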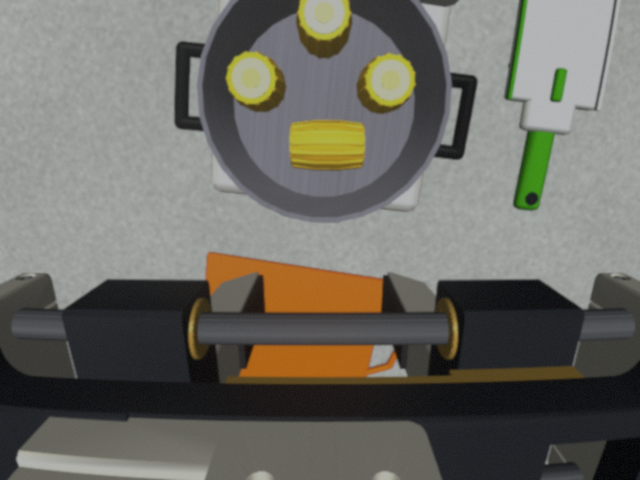

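All four pieces are in the pot: three standing and one lying at (327,145), all below the rim. Next I'll refine the pot centre and the lid position.

Run:
```python
from h import *
C=cam('wrist'); 
for p in [(200,92),(450,92),(325,220)]: print(at_z(p,C,.125))
from scipy.optimize import least_squares
def fit(cx,cy,z,rad,im,C,fn=None):
    # radial edge search about predicted circle, fit centre (radius fixed)
    g=cv2.GaussianBlur(cv2.cvtColor(im,cv2.COLOR_RGB2LAB),(3,3),0).astype(float)
    pts=[]
    for a in np.radians(np.arange(0,360,4)):
        rr=np.arange(rad-.012,rad+.012,.0005)
        P=np.stack([cx+rr*np.cos(a),cy+rr*np.sin(a),0*rr+z],1); uv=proj(P,C)
        if (uv<3).any() or (uv[:,0]>636).any() or (uv[:,1]>255).any(): continue
        v=cv2.remap(g.astype(np.float32),uv[:,0].astype(np.float32)[None],uv[:,1].astype(np.float32)[None],1)[0]
        d=np.linalg.norm(v[4:]-v[:-4],axis=1); k=np.argmax(d)
        if d[k]>12: pts.append(P[k+2,:2])
    pts=np.array(pts)
    f=least_squares(lambda q:np.hypot(*(pts-q[:2]).T)-q[2],[cx,cy,rad],loss='soft_l1',f_scale=.001)
    return len(pts),f.x,np.median(abs(f.fun))
for p in [[.538,-.19,.26],[.52,-.14,.26],[.55,-.17,.32]]:
    r.move_ptp(p,down(0)); r.dwell(.2); im,C=snap('wrist')
    print('pot',fit(.538,-.084,.125,.102,im,C),[at_z(m['position'],C,.125)[:2] for m in r.mark_of('pot_rim','wrist')[:1]])
for p in [[.513,.27,.26],[.50,.25,.20]]:
    r.move_ptp(p,down(0)); r.dwell(.2); im,C=snap('wrist'); 
    m=[at_z(m['position'],C,.042)[:2] for m in r.mark_of('lid_grip','wrist')[:1]]; print('lid',m)
    if m: print(fit(*m[0],.008,.104,im,C))
print(r.get_obs()['time_s'])
```

```text
[ 0.44   -0.0822  0.125 ]
[ 0.6378 -0.0823  0.125 ]
[ 0.5389 -0.1863  0.125 ]
pot (62, array([ 0.5371, -0.0885,  0.0993]), np.float64(0.001854119293440079)) [array([ 0.5409, -0.0865])]
pot (70, array([ 0.5361, -0.0841,  0.1001]), np.float64(0.0037285677251998606)) [array([ 0.5413, -0.0858])]
pot (80, array([ 0.5382, -0.0859,  0.1014]), np.float64(0.004630327890675759)) [array([ 0.5395, -0.0864])]
lid [array([0.5077, 0.3555])]
(90, array([0.5091, 0.3565, 0.1041]), np.float64(0.00023658942841263408))
lid [array([0.511 , 0.3568])]
(70, array([0.5093, 0.3567, 0.1043]), np.float64(0.00018992626523338385))
94.1833
```

Run:
```python
from h import *
L=[.5092,.3566]; P=[.5378,-.0855]
r.gripper_to(.65); r.move_ptp([*L,.12],down(0)); print(r.move_straight([*L,tz(.0245)],feed=.1,contact_N=10),r.get_obs()['ee_pos'])
f0=np.array(r.get_obs()['wrist_force']); r.gripper_to(0,45); r.dwell(.3); o=r.get_obs(); print('grip',o['width']*92,o['grip_force'],np.array(o['wrist_force'])-f0)
r.move_straight([*L,.23],feed=.15); o=r.get_obs(); print('lift',o['width']*92,o['grip_force'],np.array(o['wrist_force'])-f0)
r.move_straight([*P,.23],feed=.2); r.dwell(.4); o=r.get_obs(); print('over',o['ee_pos'],o['width']*92,o['grip_force'],np.array(o['wrist_force'])-f0,o['time_s'])
C=cam('side'); snap('side','lidside.png'); print(proj([*P,.21],C))
```

```text
False [0.5097 0.3569 0.0213]
grip 35.0096898719151 45.00079035758972 [ 0.998  -0.0264  3.3874]
lift 35.40241263399901 44.99924182891846 [-0.4095 -0.4008 -1.9672]
over [ 0.5378 -0.0854  0.23  ] 35.05250455532921 44.999345541000366 [ 0.3422  0.5736 -3.1815] 101.3583
[[312.9641 228.8962]]
```

Run:
```python
from h import *
P=[.5378,-.0855]
r.move_straight([*P,.155],feed=.1); r.dwell(.3)
c=r.move_straight([*P,.130],feed=.02,contact_N=6); o=r.get_obs(); print(c,o['ee_pos'],o['wrist_force'],o['torque'],o['width']*92)
r.gripper_to(.65); r.dwell(.3); z=r.get_obs()['ee_pos'][2]
r.move_straight([*P,.24],feed=.15)
r.move_ptp([.538,-.19,.26],down(0)); r.dwell(.2); im,C=snap('wrist'); t=[im[:255]]
print([at_z(m['position'],C,.159) for m in r.mark_of('lid_grip','wrist')[:1]],r.get_obs()['time_s'])
for n in ['scene','side']:
    i,C=snap(n); u,v=proj([.538,-.085,.125],C)[0].astype(int); t.append(cv2.resize(i[v-45:v+45,u-60:u+60],(400,300),interpolation=2))
a=np.zeros((555,800,3),np.uint8); a[:255,:640]=t[0]; a[255:,:400]=t[1]; a[255:,400:]=t[2]; cv2.imwrite('pics/lid.png',a[:,:,::-1])
```

```text
True [ 0.5377 -0.0855  0.1379] [-0.1436  0.0202  4.1071] [0.0657 0.0381 0.0016] 35.1153101047155
[array([ 0.5364, -0.086 ,  0.159 ])] 106.025
```

View pics/lid.png

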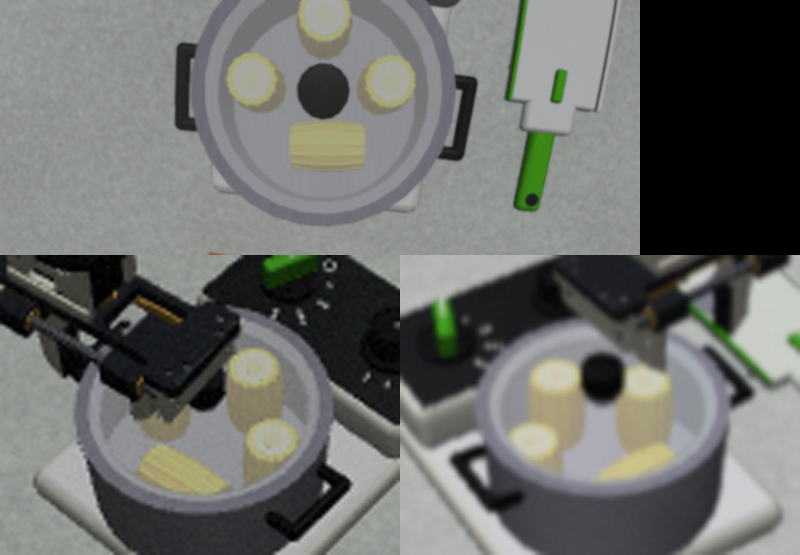

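The lid sits flat and square on the rim: contact height 0.1379 against an expected 0.138, and its knob is centred at (323,90). Next is the heat dial, where I need the pointer and green-line angles.

```bash
cat >> h.py <<'E'
DIAL=np.array([.613,.0754])
def dial_angles(pos=(.55,.03,.20)):
    r.move_ptp(list(pos),down(0)); r.dwell(.25); im,C=snap('wrist')
    hsv=cv2.cvtColor(im,cv2.COLOR_RGB2HSV)
    def blob(mask,z,near,rad):
        n,l,s,c=cv2.connectedComponentsWithStats(mask); best=None
        for i in range(1,n):
            if s[i,4]<15: continue
            p=at_z(c[i],C,z)[:2]
            if np.linalg.norm(p-near)<rad and (best is None or s[i,4]>best[0]):
                ys,xs=np.nonzero(l==i); P=np.array([at_z((x,y),C,z)[:2] for x,y in zip(xs,ys)])
                d=np.linalg.svd(P-P.mean(0))[2][0]; best=(s[i,4],P.mean(0),d)
        return best
    out={}
    for nm,mask,z,rad in [('ptr',cv2.inRange(hsv,(0,0,130),(180,70,255)),.122,.020),('green',cv2.inRange(hsv,(40,90,60),(80,255,255)),.087,.055)]:
        b=blob(mask,z,DIAL,rad)
        d=b[2]; d=d if d@(b[1]-DIAL)>0 else -d
        out[nm]=(b[0],b[1],np.degrees(np.arctan2(d[1],d[0])),np.degrees(np.arctan2(*(b[1]-DIAL)[::-1])))
        print(nm,out[nm])
    m=r.mark_of('heat_grip','wrist'); print('axis',at_z(m[0]['position'],C,.114) if m else None)
    return out
E
python3 - <<'E'
from h import *
dial_angles(); dial_angles((.585,.01,.22))
E
```

```text
ptr (np.int32(156), array([0.6233, 0.0785]), np.float64(16.21598387018033), np.float64(16.72458578440354))
green (np.int32(229), array([0.6463, 0.0528]), np.float64(-35.178046851939186), np.float64(-34.08674162444259))
axis [0.613  0.0747 0.114 ]
ptr (np.int32(144), array([0.6241, 0.0789]), np.float64(18.282463937745984), np.float64(17.250253846848057))
green (np.int32(214), array([0.6464, 0.0529]), np.float64(-34.87982719097064), np.float64(-33.94310601549077))
axis [0.6131 0.0765 0.114 ]
```

Run:
```python
from h import *
turn_knob(list(DIAL),np.radians(25),np.radians(-51.6),.68,z=tz(.100),N=20)
dial_angles(); dial_angles((.585,.01,.22))
```

```text
grip 39.4114530999855 19.98824894428253 [ 5.1739  4.7347 -0.5884]
turned 39.48198540651558 19.988256990909576 [ 2.6815  0.9984 -2.0584] [0.3698 0.0442 0.0596] [0.6147 0.0762 0.0967]
t 113.25
ptr (np.int32(144), array([0.6218, 0.0699]), np.float64(-34.71521915222789), np.float64(-31.97790354098617))
green (np.int32(214), array([0.6466, 0.0526]), np.float64(-33.57964720722157), np.float64(-34.2074025264063))
axis [0.7149 0.0332 0.114 ]
ptr (np.int32(138), array([0.6222, 0.0697]), np.float64(-36.63589503787084), np.float64(-31.99627498343104))
green (np.int32(213), array([0.6464, 0.0529]), np.float64(-35.21182380165025), np.float64(-34.03457576242111))
axis [0.6135 0.0737 0.114 ]
```

The dial's pointer line lies on the green line: both, and the line joining them, are at about -35°. Last is the selector to three dots.

Run:
```python
from h import *
turn_knob([.499,.0885],np.radians(-27.5),-1.82,.5,z=tz(.100))
look_panel('end.png'); dial_angles()
r.move_ptp([.40,.05,.35],down(0)); r.dwell(.2)
im,C=snap('scene','end_scene.png'); im2,C2=snap('side'); u,v=300,250
im3,_=snap('wrist')
print(r.get_obs()['time_s'])
a=cv2.imread('pics/end.png'); cv2.imwrite('pics/fin.png',np.hstack([a[:255,150:550],im[130:385,170:450,::-1]]))
```

```text
grip 15.714478589426804 24.99841958284378 [ 0.1596 -0.8231  1.4322]
turned 15.928531150254093 24.999013245105743 [-1.3618  4.7594  0.5585] [1.0492 0.3289 0.0167] [0.4992 0.0889 0.0962]
t 121.8583
[(0.499111083984375, 0.08910736083984375, 18.192062377929688, 49.62911605834961, np.float64(138.99430084228516)), (0.6325391845703126, 0.05792540740966797, 7.101077079772949, 15.596561431884766, np.float64(144.4375762939453)), (0.7171657104492187, -0.01660029602050781, 25.15439796447754, 9.26192855834961, np.float64(85.8699722290039))]
ptr (np.int32(153), array([0.6218, 0.0699]), np.float64(-35.15162537753779), np.float64(-31.90828291357219))
green (np.int32(217), array([0.6466, 0.0526]), np.float64(-32.60187469079898), np.float64(-34.137981795505304))
axis [0.6127 0.0753 0.114 ]
125.9917
```

View pics/fin.png

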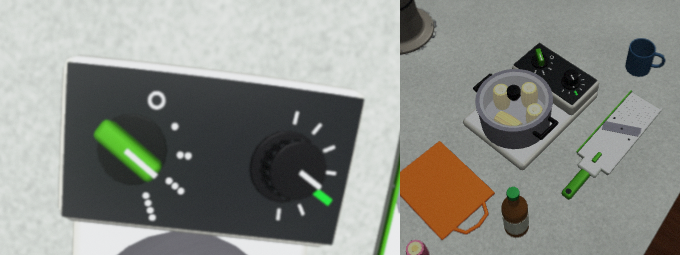

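The final view shows the selector pointing at the three dots (172,185) and the dial's pointer on the green line (322,197). The lid is seated on the pot with all the corn inside, and the slicer, bottle and mug have not moved. Handing in.

```bash
python3 -c "
from rig import r
print(r.hand_in())"
```

```text
the job is handed in; nothing more can be done
None
```

The job is done and handed in at about 126 s of robot time: selector off first, all four corn pieces in the pot, lid seated squarely, heat dial on the green line, selector resting at three dots; the slicer, oil bottle and mug were not touched.

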